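# Seat a stiff piston with the gauge rod and leave it in the clear bore

## Robot

A 6-joint arm with a two-finger parallel gripper is mounted at the origin on the work surface. World frame = base frame: x ahead of the robot, y to its left, z up, the work surface at z = 0. Lengths are in m, angles in degrees, forces in N, time in s.
With the tool pointing down it reaches from about 0.325 to 0.775 m from the base axis. Payload 5.5 kg.
Tool frame: the origin (TCP) lies midway between the tips of the shut fingers; the grasp point (between the pads) lies 19 mm behind it (bot.tcp_to_grasp is the distance from the TCP to the grasp point, in m); z points along the fingers, y is the line along which they close (so a half turn about z gives the same grasp; the last joint's range is limited). The gripper opens to 88 mm and grips with 3 to 60 N. Pads are 20 mm wide; open, the fingers measure 115 mm over their backs; the gripper's body (75 mm by 178 mm) begins 61 mm behind the grasp point.
Start: joints at [-66.331, 5.22, 70.514, -0, 104.267, -3.249], TCP at [0.272, -0.535, 0.223] pointing down, gripper open.
Joint ranges: [-164.24, 164.24], [-49.07, 125.15], [9.68, 141.18], [-86.29, 266.29], [3.28, 154.24], [-151.56, 151.56]. Speed limits (degrees/s): [147.25, 147.25, 172.46, 180, 180, 180].

## Interface

Orientations are given as a 3x3 rotation matrix whose columns are the frame's x, y, z axes.
In Python, from cell import bot gives the robot as it stands.
- The arm moves only by the tool servo_tool, never from a script. Its argument "deltas" is a list of rows, each a list of 7 numbers: the turn, a rotation vector about the tool's x, y, z in units of 360 degrees (1.0 is 360 degrees), then the shift along the tool's x, y, z in units of 75 cm (1.0 is 75 cm), then the opening, from -1 (shut) to 1 (fully open), so that 0 is half open. A call has 1 to 12 rows; each row is the pose to reach, as a shift and turn from the pose commanded when the call began, along the tool's axes at that moment, turning the shorter way round; what a row does not reach only later rows make up. A row lasts 1/12 s, in which the tool goes at most 41.7 mm and 7.16 degrees, less where a joint would pass 70% of its speed; a pose out of reach is approached as far as the arm can. A call with a number of a shift or a turn outside -1 to 1 is refused whole. A call with a gripper value outside its range is refused whole. The fingers move at their own pace and stop on an object; "force" is the grip in N (left out, the last holds). Time passes only in rows, so rows that repeat a pose let the fingers close. It gives the time, the measured TCP pose, the force, the opening and the grip force at its end, in the units of the state.
- bot.observe(): the state, without advancing time (a new reading comes with each control period).
- bot.grab_frame(name): name is "side" or "top" or "wrist"; returns a dict with "frame" (400x640x3 uint8, red, green, blue), "depth" (400x640 float32, m along the optical axis (not along the pixel's ray), 0 where there is no reading), "vertical_fov" (degrees; the focal length in pixels is half the picture's height over the tangent of half this angle, whatever the lens; pixels are square), "cx", "cy" (the principal point, pixels), "dist_coeffs" ([k1, k2, p1, p2, k3] as OpenCV has them; the pictures are not rectified), "xyz" and "orientation" of the camera in the world. Camera axes: x right, y down, z forward; pixel columns grow to the right and rows downward; lengths in m; the calibration is good to about 2 mm. A picture is of the moment at which its call begins.
- bot.hand_in(): hands the job in; it is judged then, once.
The state is a dict: "time_s": time; "q": joint angles; "joint_velocities": joint speeds; "joint_efforts": joint torques, N m; "eef_pos": TCP position; "orientation": TCP orientation; "force": force on the tool from outside, world axes, zero at the start; "wrist_torque": the same for the moment, N m; "width": opening from 0.0 (shut) to 1.0 (fully open); "grasp_force": force on a finger pad.
Only numpy, scipy, OpenCV 4.12 (cv2) and the standard library are available. Lean on these libraries where they do the work, as an engineer would, in place of code of your own. Each camera call takes 0.05 s, during which the arm holds its last target. There are 200 camera calls.

## Task

The two bores of the aluminium cylinder block each hold a stiff black piston, but one bore may be fouled by something stuck beneath. Take the gauge rod with the red band from the stand and gently push a piston down with it, through its drag, until it bottoms; if the whole red band still stands above the rim that bore is fouled, so try the other. Leave the rod standing in the bore where its red band sinks to the rim, pressed firmly onto the bottom (about 15 to 20 N, never more than 40 N on the block), and leave the other rod and everything else on the bench alone.

Things in the scene. Friction and masses are not known exactly. Their poses are not given: they have to be found in the camera images.
- block: Fixed aluminium cylinder block, 70 (x) x 160 (y) x 80 mm high, with a 12 mm high lug, 30 mm long, at either y end and two upright blind bores in its top, 18.4 mm wide. Origin at the centre of its underside, on the bench; z up. At least one bore is clear: the rod tip bottoms rigidly 56 to 64 mm below the rim. Usually the other is fouled: a hidden rigid piece stops the tip 43 to 51 mm down.
- bore_a (a point): Centre of one bore's mouth, level with the block's top face (80 mm above the bench), 35 mm from the block's middle along its -y. A black piston lies in it, 15 to 30 mm below the rim at first; it slides down under a steady push of 5 to 8 N and stays where it is left, so that resistance is not yet the bottom. At the bottom the rod stops and the force climbs steeply above 12 N.
- bore_b (a point): Centre of the other bore's mouth, 35 mm from the block's middle along its +y; else just like bore_a, with a piston of its own.
- stand: Fixed black gauge stand, 60 (x) x 150 (y) x 45 mm high, origin at the centre of its underside, on the bench. Two 18 mm holes, 40 mm deep, 40 mm either side of its middle along its y, hold the two rods upright and loosely, tip down; which rod is in which hole varies.
- red_center (a point): Middle (half-way up) of the gauge rod with the RED band: round steel, 120 mm long, about 0.12 kg, z along it to the grip end. Lower 75 mm: a 16 mm shank, its tip tapered over 8 mm to 10 mm wide. Upper 45 mm (15 to 60 mm above this point): a 24 mm grip, its end face red. The band lies 54.5 to 65.5 mm above the tip, so fully down a clear bore the rim is within the band.
- red_tip (a point): Centre of the tip of the red-banded rod, 60 mm below red_center along its axis.
- blue_center (a point): Middle of the other gauge rod: same size and shape but with a BLUE band and end face (42 to 53 mm above its tip). Not to be used; it stays in the stand.
- spray_center (a point): Centre of a loose small orange-labelled can, 56 mm wide, 120 mm high; to be left alone.
- jar_center (a point): Centre of a loose jar with a black lid, 72 mm wide, 90 mm high; to be left alone.
- wrench: Loose steel wrench lying on the bench along its x; to be left alone.
- driver: Loose screwdriver lying on the bench along its x; to be left alone.
Mind the look-alikes: they are no part of the job. Leave any turquoise look-alike of the part that bears red_center alone. There is more than one size of the block; the one meant has the size given above.

How it is judged:
By the outcome, as a careful person would: the job done as asked, in the order asked, and still so for the second after the job is handed in, with the robot touching nothing.
It also fails if it takes over 72 s, if anything falls off the work surface, if the arm or the gripper's body presses on something with over 40 N, if the wrist force passes 120 N, or if a joint passes its speed limit or range.

## Working session

There is one attempt and no reset: what is moved stays moved. The work goes in short steps, Python scripts to look and compute and a tool call to move; the robot and the scene stay as the last step left them, time stands still between calls to the robot, and variables do not carry over. Pictures are saved under pics/ and viewed, at most 10 in all, crops included, and the job is handed in when it is done.

Besides the shell and the picture viewer there is one more tool, called after "Emit:" in YAML: its name, and indented under it one key for each argument. servo_tool: Moves the arm, as the interface text tells. Shifts and turns lie within -1 to 1; 1 stands for 75 cm of shift or 360 degrees of turn. Its arguments: {"type":"object","properties":{"deltas":{"type":"array"},"force":{"type":"number"}},"required":["deltas"]}

```bash
mkdir -p pics; cat > h.py <<'E'
import numpy as np,cv2
from cell import bot
def cam(n):
    d=bot.grab_frame(n);return d
def K(d):
    h=d["frame"].shape[0];f=h/2/np.tan(np.radians(d["vertical_fov"])/2)
    return np.array([[f,0,d["cx"]],[0,f,d["cy"]],[0,0,1.]])
def ray(d,px):
    u=cv2.undistortPoints(np.array(px,float).reshape(-1,1,2),K(d),np.array(d["dist_coeffs"],float)).reshape(-1,2)
    return np.c_[u,np.ones(len(u))]@np.array(d["orientation"]).T
def plane(d,px,z):
    r=ray(d,px);c=np.array(d["xyz"]);return c+r*((z-c[2])/r[:,2])[:,None]
def deep(d,px):
    r=ray(d,px);z=np.array([d["depth"][int(round(p[1])),int(round(p[0]))] for p in px])
    return np.array(d["xyz"])+r*z[:,None]
def save(d,fn): cv2.imwrite("pics/"+fn,d["frame"][:,:,::-1])
E
python3 - <<'E'
from h import *
import pickle
np.set_printoptions(precision=4,suppress=True)
for n in("top","side","wrist"):
    d=cam(n);save(d,n+"0.png");pickle.dump(d,open(n+"0.pkl","wb"));print(n,d["xyz"],d["orientation"],d["vertical_fov"])
print(bot.observe())
E
```

```text
top [0.4281 0.007  1.1965] [[ 0.0177 -0.9992  0.0365]
 [-0.9998 -0.0176  0.0042]
 [-0.0036 -0.0366 -0.9993]] 56.5893658155843
side [0.4466 0.7761 0.6806] [[-0.9981 -0.0445  0.0431]
 [-0.0614  0.6122 -0.7883]
 [ 0.0086 -0.7894 -0.6138]] 55.00960649973642
wrist [ 0.3331 -0.5045  0.3843] [[ 0.453  -0.8618 -0.2281]
 [-0.8915 -0.4386 -0.1134]
 [-0.0023  0.2547 -0.967 ]] 69.85110043630841
{'time_s': 0.15, 'q': array([-66.3329,   5.2548,  70.5646,  -0.0021, 104.2658,  -3.2498]), 'joint_velocities': array([ 0.0586, -0.0823, -0.1627,  0.0377,  0.1216, -0.0408]), 'joint_efforts': array([  0.0011, -44.7049, -40.6906,   0.0699,   0.0275,  -0.0001]), 'eef_pos': array([ 0.2715, -0.5348,  0.2218]), 'orientation': array([[ 0.8917,  0.4527, -0.0006],
       [ 0.4527, -0.8917,  0.0013],
       [ 0.    , -0.0015, -1.    ]]), 'force': array([-0.9283, -0.0646,  0.2751]), 'wrist_torque': array([-0.005 , -0.0293,  0.0232]), 'grasp_force': 0.0, 'width': 0.9984833013305993}
```

View pics/top0.png

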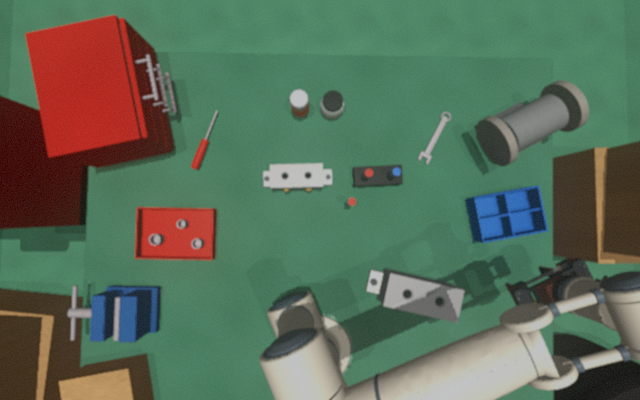

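View pics/side0.png

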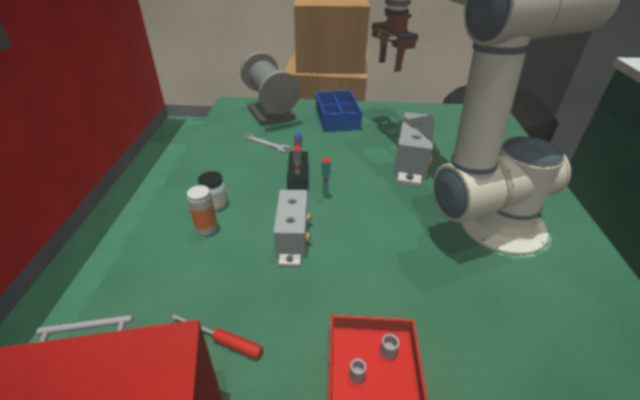

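```bash
python3 - <<'E'
from h import *
import pickle
np.set_printoptions(precision=4,suppress=True)
d=pickle.load(open("top0.pkl","rb"))
print("deep",deep(d,[(298,168),(297,184),(369,173),(396,172),(380,182),(351,202),(408,282),(430,312),(420,290),(266,178)]))
f=d["frame"];hsv=cv2.cvtColor(f,cv2.COLOR_RGB2HSV)
g=((hsv[:,:,1]<60)&(hsv[:,:,2]>110)).astype(np.uint8)
for x0,y0,x1,y1 in((255,155,340,195),(360,262,470,325)):
    m=np.zeros_like(g);m[y0:y1,x0:x1]=g[y0:y1,x0:x1]
    c=max(cv2.findContours(m,0,2)[0],key=cv2.contourArea)
    bx=cv2.boxPoints(cv2.minAreaRect(c));P=plane(d,bx,.08);print(P,np.linalg.norm(P[0]-P[1]),np.linalg.norm(P[1]-P[2]))
    dk=((hsv[:,:,2]<75)).astype(np.uint8);mm=np.zeros_like(g);cv2.drawContours(mm,[c],-1,1,-1);dk&=mm
    for k in cv2.findContours(dk,0,2)[0]:
        M=cv2.moments(k)
        if M["m00"]>8:p=[(M["m10"]/M["m00"],M["m01"]/M["m00"])];print("dark",p,M["m00"],plane(d,p,.08))
for nm,m in(("red",((hsv[:,:,0]<10)|(hsv[:,:,0]>170))&(hsv[:,:,1]>110)),("blue",(hsv[:,:,0]>100)&(hsv[:,:,0]<125)&(hsv[:,:,1]>110))):
    m=m.astype(np.uint8);w=np.zeros_like(m);w[150:215,335:420]=m[150:215,335:420]
    for k in cv2.findContours(w,0,2)[0]:
        M=cv2.moments(k)
        if M["m00"]>4:p=[(M["m10"]/M["m00"],M["m01"]/M["m00"])];print(nm,p,M["m00"],plane(d,p,.125))
c=cv2.resize(f[140:330,250:480],None,fx=3,fy=3,interpolation=2)
cv2.imwrite("pics/crop1.png",c[:,:,::-1])
E
```

```text
deep [[ 0.5677  0.0665  0.078 ]
 [ 0.5191  0.0686  0.0779]
 [ 0.5509 -0.1418  0.1241]
 [ 0.5547 -0.219   0.1281]
 [ 0.5323 -0.1868  0.0477]
 [ 0.4663 -0.0916  0.1166]
 [ 0.2375 -0.2605  0.1105]
 [ 0.1522 -0.3253  0.1081]
 [ 0.2146 -0.2962  0.1073]
 [ 0.5415  0.171   0.0174]]
[[ 0.5797  0.1765  0.08  ]
 [ 0.5885 -0.0353  0.08  ]
 [ 0.5119 -0.0384  0.08  ]
 [ 0.503   0.1729  0.08  ]] 0.21194293163838276 0.07668946613018325
[[ 0.1602 -0.1908  0.08  ]
 [ 0.2601 -0.2129  0.08  ]
 [ 0.227  -0.3702  0.08  ]
 [ 0.1275 -0.3476  0.08  ]] 0.10225420677325987 0.1607410821235729
dark [(406.7712418300653, 293.5424836601307)] 25.5 [[ 0.198  -0.2646  0.08  ]]
red [(351.56756756756755, 201.21621621621622)] 37.0 [[ 0.4683 -0.0924  0.125 ]]
red [(368.751572327044, 172.6949685534591)] 53.0 [[ 0.5517 -0.1409  0.125 ]]
blue [(396.0462962962963, 171.11728395061726)] 54.0 [[ 0.5576 -0.2197  0.125 ]]
```

View pics/crop1.png

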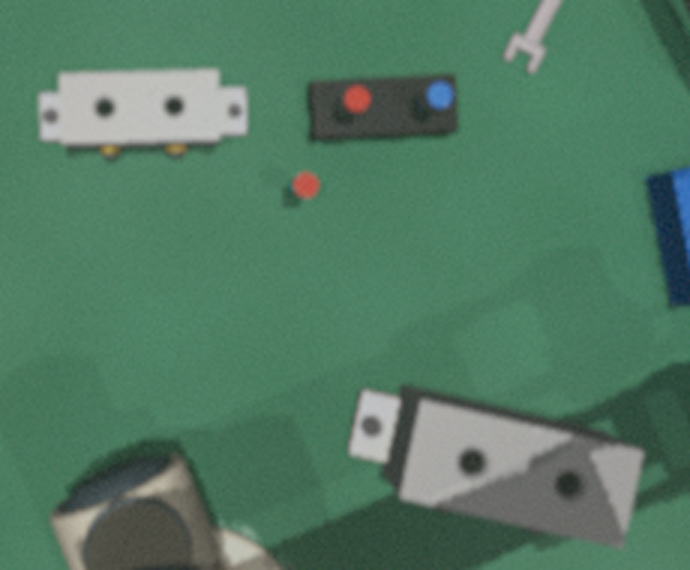

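Candidates for the red rod in the top view: the steel one in the stand (369,173), the loose turquoise one (351,202) and the blue one (396,171). I choose (369,173). The block at (297,176) is 78 mm high, which matches. The one at (417,294) is about 110 mm high, so it's the wrong size.

```bash
cat >> h.py <<'E'
from scipy.spatial.transform import Rotation as Ro
RT=np.array([[0,1,0],[1,0,0],[0,0,-1.]])
def delta(p,R=RT):
    o=bot.observe();R0=np.array(o["orientation"])
    print("turn",np.round(Ro.from_matrix(R0.T@R).as_rotvec(degrees=True)/360,4),"shift",np.round(R0.T@(np.array(p)-o["eef_pos"])/.75,4))
E
python3 - <<'E'
from h import *
import pickle
d=pickle.load(open("top0.pkl","rb"))
print(plane(d,[(285,175.5),(308,174.9)],.08))
delta([.552,-.141,.22])
s=pickle.load(open("side0.pkl","rb"))["frame"]
cv2.imwrite("pics/crop2.png",cv2.resize(s[120:270,230:370],None,fx=4,fy=4,interpolation=2)[:,:,::-1])
E
```

```text
[[0.54403157 0.10512546 0.08      ]
 [0.54705317 0.03580845 0.08      ]]
turn [-2.000e-04 -1.000e-04 -1.752e-01] shift [ 0.5712 -0.2989  0.0028]
```

View pics/crop2.png

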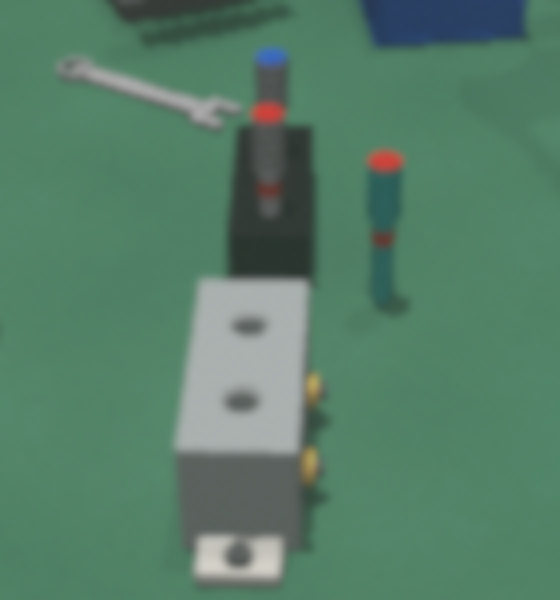

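The crop confirms it: the steel rod with the red band (268,150) is in the near stand hole, and the turquoise look-alike is loose at (385,230). The bores measure 69.4 mm apart, against 70 expected.

Emit:
servo_tool:
  deltas:
    - [0,0,-0.0175,0.05,-0.026,0,1]
    - [0,0,-0.035,0.1,-0.052,0,1]
    - [0,0,-0.0525,0.15,-0.078,0,1]
    - [0,0,-0.07,0.2,-0.105,0,1]
    - [0,0,-0.0875,0.25,-0.131,0,1]
    - [0,0,-0.105,0.3,-0.157,0,1]
    - [0,0,-0.1225,0.35,-0.183,0,1]
    - [0,0,-0.14,0.4,-0.21,0,1]
    - [0,0,-0.158,0.45,-0.236,0,1]
    - [0,0,-0.175,0.5,-0.262,0,1]
    - [0,0,-0.175,0.55,-0.288,0,1]
    - [0,0,-0.175,0.571,-0.299,0.003,1]

```text
time_s: 1.15
eef_pos: [0.5536, -0.1376, 0.2203]
orientation: [[-0.002, 1.0, 0.001], [1.0, 0.002, 0.001], [0.001, 0.001, -1.0]]
force: [0.4, -0.2, -0.2]
width: 0.994
grasp_force: 0.0
```

Emit:
servo_tool:
  deltas:
    - [0,0,0,0,0,0,1]
    - [0,0,0,0,0,0,1]

```text
time_s: 1.32
eef_pos: [0.5522, -0.14, 0.2195]
orientation: [[-0.001, 1.0, -0.002], [1.0, 0.001, 0.0], [0.0, -0.002, -1.0]]
force: [0.4, 0.2, -0.3]
width: 1.0
grasp_force: 0.0
```

```bash
python3 - <<'E'
from h import *
import pickle
np.set_printoptions(precision=4,suppress=True)
d=cam("wrist");save(d,"w1.png");pickle.dump(d,open("w1.pkl","wb"));o=bot.observe();print(o["eef_pos"],o["orientation"],o["time_s"],d["xyz"],o["force"])
hsv=cv2.cvtColor(d["frame"],cv2.COLOR_RGB2HSV)
m=(((hsv[:,:,0]<8)|(hsv[:,:,0]>172))&(hsv[:,:,1]>130)).astype(np.uint8)
for k in cv2.findContours(m,0,2)[0]:
    if cv2.contourArea(k)>60:
        (p,ax,_)=cv2.minAreaRect(k);print(p,ax,plane(d,[p],.125),deep(d,[p]))
E
```

```text
[ 0.5518 -0.1411  0.2199] [[ 0.0005  1.     -0.0012]
 [ 1.     -0.0005 -0.0002]
 [-0.0002 -0.0012 -1.    ]] 1.3667 [ 0.5521 -0.0715  0.3822] [-0.6059 -0.3655 -0.067 ]
(222.0, 396.0) (6.0, 264.0) [[ 0.4427 -0.3798  0.125 ]] [[ 0.5352 -0.1191  0.3425]]
(438.5, 325.5) (31.0, 35.0) [[ 0.6838 -0.2804  0.125 ]] [[ 0.5978 -0.144   0.293 ]]
(192.0, 329.5) (41.0, 36.0) [[ 0.419  -0.2864  0.125 ]] [[ 0.5065 -0.1451  0.2941]]
(33.480628967285156, 279.3225402832031) (61.92481231689453, 99.31645965576172) [[ 0.253  -0.2294  0.125 ]] [[ 0.4831 -0.1079  0.323 ]]
(420.979248046875, 256.4808349609375) (85.18067932128906, 23.344141006469727) [[ 0.6562 -0.199   0.125 ]] [[ 0.6003 -0.1305  0.2631]]
(209.65609741210938, 256.7217102050781) (23.745349884033203, 85.96757507324219) [[ 0.4471 -0.1999  0.125 ]] [[ 0.5048 -0.1294  0.2663]]
(313.5, 200.5) (23.0, 25.0) [[ 0.55   -0.1419  0.125 ]] [[ 0.55   -0.1419  0.1251]]
(616.7411499023438, 256.6647033691406) (105.45767974853516, 119.87663269042969) [[ 0.8642 -0.2017  0.125 ]] [[ 1.8039 -0.5935 -0.6494]]
(222.0, 148.5) (25.0, 24.0) [[ 0.4682 -0.0939  0.125 ]] [[ 0.4669 -0.0942  0.121 ]]
```

View pics/w1.png

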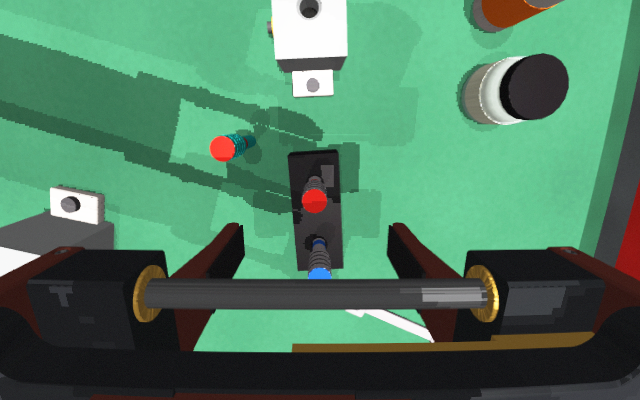

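The red end face is at (313,200), which puts the rod at (0.550, -0.142). I'll descend and grip.

Emit:
servo_tool:
  deltas:
    - [0,0,0,0,-0.002,0.04,1]
    - [0,0,0,0,-0.002,0.08,0.6]
    - [0,0,0,-0.001,-0.002,0.12,0.4]
    - [0,0,0,-0.001,-0.002,0.15,0.2]
    - [0,0,0,-0.001,-0.002,0.172,0]
    - [0,0,0,-0.001,-0.002,0.172,-0.2]
    - [0,0,0,-0.001,-0.002,0.172,-1]
    - [0,0,0,-0.001,-0.002,0.172,-1]
    - [0,0,0,-0.001,-0.002,0.172,-1]
    - [0,0,0,-0.001,-0.002,0.172,-1]
  force: 55

```text
time_s: 2.2
eef_pos: [0.5512, -0.1425, 0.0934]
orientation: [[0.002, 1.0, 0.003], [1.0, -0.002, -0.001], [-0.001, 0.003, -1.0]]
force: [-0.2, 0.1, -0.6]
width: 0.357
grasp_force: 0.0
```

Emit:
servo_tool:
  deltas:
    - [0,0,0,0,0,0,-1]
    - [0,0,0,0,0,0,-1]
    - [0,0,0,0,0,0,-1]

```text
time_s: 2.45
eef_pos: [0.551, -0.1421, 0.0927]
orientation: [[0.001, 1.0, 0.002], [1.0, -0.001, -0.001], [-0.001, 0.002, -1.0]]
force: [-1.0, -0.5, 4.8]
width: 0.269
grasp_force: 55.0
```

Emit:
servo_tool:
  deltas:
    - [0,0,0,0,0,-0.02,-1]
    - [0,0,0,0,0,-0.05,-1]
    - [0,0,0,0,0,-0.09,-1]
    - [0,0,0,0,0,-0.13,-1]
    - [0,0,0,0,0,-0.17,-1]
    - [0,0,0,0.04,0,-0.17,-1]
    - [0,0,0,0.08,0,-0.17,-1]
    - [0,0,0,0.12,0,-0.17,-1]
    - [0,0,0,0.14,0,-0.17,-1]
    - [0,0,0,0.14,0,-0.17,-1]
    - [0,0,0,0.14,0,-0.17,-1]

```text
time_s: 3.37
eef_pos: [0.5505, -0.0363, 0.2186]
orientation: [[-0.0, 1.0, -0.001], [1.0, 0.0, -0.0], [-0.0, -0.001, -1.0]]
force: [-0.3, -0.3, -0.4]
width: 0.265
grasp_force: 55.0
```

```bash
python3 - <<'E'
from h import *
import pickle
np.set_printoptions(precision=4,suppress=True)
d=cam("wrist");save(d,"w2.png");s=cam("side");o=bot.observe();print(o["eef_pos"],o["time_s"],o["force"],d["xyz"])
f=d["frame"];g=cv2.cvtColor(f,cv2.COLOR_RGB2GRAY)
m=(g<110).astype(np.uint8)
for k in cv2.findContours(m,cv2.RETR_LIST,2)[0]:
    a=cv2.contourArea(k)
    if 100<a<2500:
        (p,ax,_)=cv2.minAreaRect(k)
        if max(ax)<1.6*min(ax): print(p,ax,a,plane(d,[p],.08))
c=cv2.resize(s["frame"][60:260,220:380],None,fx=2.5,fy=2.5,interpolation=2)
w=cv2.resize(f,(800,500));c=c[:500]
out=np.hstack([w[:,100:500],c]);cv2.imwrite("pics/c3.png",out[:,:,::-1]);print(out.shape)
E
```

```text
[ 0.5506 -0.0377  0.2185] 3.4667 [ 0.3344 -0.6616 -0.8734] [0.5503 0.0322 0.3812]
(339.5, 328.5) (21.0, 31.0) 315.5 [[ 0.5804 -0.2161  0.08  ]]
(295.5, 326.5) (29.0, 35.0) 623.5 [[ 0.5255 -0.2132  0.08  ]]
(144.5, 328.5) (37.0, 43.0) 1407.0 [[ 0.3329 -0.2195  0.08  ]]
(499.6631164550781, 328.1781311035156) (43.4660530090332, 63.61994171142578) 2317.0 [[ 0.785  -0.2188  0.08  ]]
(100.5, 268.5) (25.0, 17.0) 311.0 [[ 0.2926 -0.1353  0.08  ]]
(277.0402526855469, 229.11697387695312) (40.50091552734375, 60.5452880859375) 1170.5 [[ 0.5072 -0.0837  0.08  ]]
(313.5, 170.0) (12.0, 11.0) 107.5 [[ 0.5481 -0.0168  0.08  ]]
(310.4117736816406, 119.1470718383789) (17.947635650634766, 17.70509910583496) 240.5 [[0.545  0.0354 0.08  ]]
(307.0000305175781, 45.00000762939453) (18.782970428466797, 17.8885440826416) 260.0 [[0.5419 0.105  0.08  ]]
(500, 800, 3)
```

View pics/c3.png

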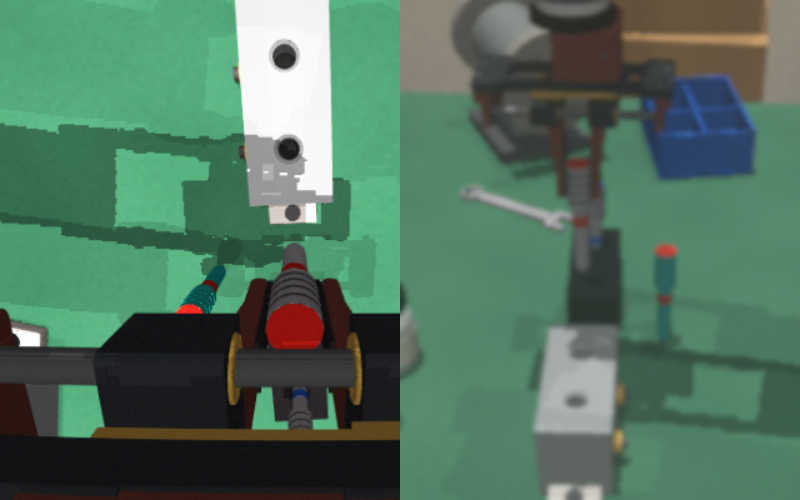

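In the crop the rod is held upright: end face at about (295,327), tip at about (293,248). The bores are at (288,149) and (284,56).

```bash
python3 - <<'E'
from h import *
np.set_printoptions(precision=4,suppress=True)
d=cam("wrist");f=d["frame"];hsv=cv2.cvtColor(f,cv2.COLOR_RGB2HSV)
m=(((hsv[:,:,0]<8)|(hsv[:,:,0]>172))&(hsv[:,:,1]>130)).astype(np.uint8);m[:,:280]=0;m[:,350:]=0;m[300:]=0
for k in cv2.findContours(m,0,2)[0]:
    if cv2.contourArea(k)>30: print(cv2.boundingRect(k),cv2.minAreaRect(k)[0],plane(d,[cv2.minAreaRect(k)[0]],.2515))
print("deptip",deep(d,[(314,200),(314,197),(314,204),(316,255)]))
print("tip",plane(d,[(314.4,198)],.1315))
o=bot.observe();print(o["eef_pos"],o["time_s"])
E
```

```text
(292, 243, 47, 36) (315.0, 260.5) [[ 0.5501 -0.0356  0.2515]]
(339, 224, 11, 55) (344.0, 251.0) [[ 0.5644 -0.0305  0.2515]]
(280, 223, 14, 56) (282.0577087402344, 250.2115478515625) [[ 0.5338 -0.0301  0.2515]]
(305, 210, 21, 7) (315.0, 213.0) [[ 0.5501 -0.0108  0.2515]]
deptip [[ 0.5491 -0.0295  0.1594]
 [ 0.549  -0.0296  0.1494]
 [ 0.5492 -0.0297  0.1703]
 [ 0.5506 -0.0326  0.2517]]
tip [[ 0.5493 -0.0352  0.1315]]
[ 0.5506 -0.0379  0.2186] 3.5167
```

Emit:
servo_tool:
  deltas:
    - [0,0,0,0.04,-0.004,0,-1]
    - [0,0,0,0.08,-0.005,0,-1]
    - [0,0,0,0.0975,-0.005,0,-1]
    - [0,0,0,0.0975,-0.005,0,-1]
    - [0,0,0,0.0975,-0.005,0.02,-1]
    - [0,0,0,0.0975,-0.005,0.04,-1]
    - [0,0,0,0.0975,-0.005,0.054,-1]
    - [0,0,0,0.0975,-0.005,0.062,-1]
    - [0,0,0,0.0975,-0.005,0.062,-1]
    - [0,0,0,0.0975,-0.005,0.062,-1]

```text
time_s: 4.35
eef_pos: [0.547, 0.0355, 0.1724]
orientation: [[0.002, 1.0, -0.0], [1.0, -0.002, -0.0], [-0.0, -0.0, -1.0]]
force: [1.3, 0.5, -0.5]
width: 0.267
grasp_force: 55.0
```

Emit:
servo_tool:
  deltas:
    - [0,0,0,0,0,0.003,-1]
    - [0,0,0,0,0,0.006,-1]
    - [0,0,0,0,0,0.009,-1]
    - [0,0,0,0,0,0.012,-1]
    - [0,0,0,0,0,0.014,-1]
    - [0,0,0,0,0,0.016,-1]

```text
time_s: 4.85
eef_pos: [0.5469, 0.0362, 0.1602]
orientation: [[0.001, 1.0, -0.0], [1.0, -0.001, -0.0], [-0.0, -0.0, -1.0]]
force: [-0.1, -0.9, -1.5]
width: 0.269
grasp_force: 55.0
```

Emit:
servo_tool:
  deltas:
    - [0,0,0,0,0,0.003,-1]
    - [0,0,0,0,0,0.006,-1]
    - [0,0,0,0,0,0.009,-1]
    - [0,0,0,0,0,0.012,-1]
    - [0,0,0,0,0,0.015,-1]
    - [0,0,0,0,0,0.018,-1]
    - [0,0,0,0,0,0.021,-1]
    - [0,0,0,0,0,0.024,-1]
    - [0,0,0,0,0,0.027,-1]
    - [0,0,0,0,0,0.03,-1]
    - [0,0,0,0,0,0.033,-1]
    - [0,0,0,0,0,0.036,-1]

```text
time_s: 5.85
eef_pos: [0.547, 0.0361, 0.1348]
orientation: [[0.002, 1.0, 0.001], [1.0, -0.002, -0.0], [-0.0, 0.001, -1.0]]
force: [-4.9, -1.7, 7.0]
width: 0.263
grasp_force: 55.0
```

Emit:
servo_tool:
  deltas:
    - [0,0,0,0,-0.001,0.002,-1]
    - [0,0,0,0,-0.001,0.004,-1]
    - [0,0,0,0,-0.001,0.006,-1]
    - [0,0,0,0,-0.001,0.008,-1]
    - [0,0,0,0,-0.001,0.01,-1]

```text
time_s: 6.27
eef_pos: [0.5467, 0.0361, 0.1273]
orientation: [[0.001, 1.0, 0.002], [1.0, -0.001, -0.0], [-0.0, 0.002, -1.0]]
force: [-1.6, -1.4, 6.4]
width: 0.265
grasp_force: 55.0
```

Emit:
servo_tool:
  deltas:
    - [0,0,0,0,0,0.001,-1]
    - [0,0,0,0,0,0.002,-1]
    - [0,0,0,0,0,0.003,-1]

```text
time_s: 6.52
eef_pos: [0.5467, 0.0361, 0.125]
orientation: [[0.002, 1.0, 0.002], [1.0, -0.002, -0.0], [-0.0, 0.002, -1.0]]
force: [-2.6, -0.3, 6.5]
width: 0.264
grasp_force: 55.0
```

Emit:
servo_tool:
  deltas:
    - [0,0,0,0,-0.0005,0.0007,-1]
    - [0,0,0,0,-0.0005,0.0014,-1]
    - [0,0,0,0,-0.0005,0.002,-1]

```text
time_s: 6.77
eef_pos: [0.5466, 0.0362, 0.1232]
orientation: [[0.002, 1.0, 0.003], [1.0, -0.002, -0.0], [-0.0, 0.003, -1.0]]
force: [-0.2, -0.8, 4.7]
width: 0.266
grasp_force: 55.0
```

Emit:
servo_tool:
  deltas:
    - [0,0,0,0,0,0.0007,-1]
    - [0,0,0,0,0,0.0014,-1]
    - [0,0,0,0,0,0.002,-1]

```text
time_s: 7.02
eef_pos: [0.5464, 0.0362, 0.1209]
orientation: [[0.001, 1.0, 0.002], [1.0, -0.001, -0.0], [-0.0, 0.002, -1.0]]
force: [1.1, -1.3, 3.9]
width: 0.26
grasp_force: 55.0
```

Emit:
servo_tool:
  deltas:
    - [0,0,0,0,0,0.0007,-1]
    - [0,0,0,0,0,0.0014,-1]
    - [0,0,0,0,0,0.002,-1]

```text
time_s: 7.27
eef_pos: [0.5463, 0.0362, 0.1192]
orientation: [[0.001, 1.0, 0.001], [1.0, -0.001, -0.0], [-0.0, 0.001, -1.0]]
force: [3.2, 0.1, 3.4]
width: 0.264
grasp_force: 55.0
```

Emit:
servo_tool:
  deltas:
    - [0,0,0,0,0.0005,0.0007,-1]
    - [0,0,0,0,0.0005,0.0014,-1]
    - [0,0,0,0,0.0005,0.002,-1]

```text
time_s: 7.52
eef_pos: [0.5464, 0.0362, 0.1176]
orientation: [[0.001, 1.0, 0.0], [1.0, -0.001, -0.0], [-0.0, 0.0, -1.0]]
force: [1.5, -1.1, 4.7]
width: 0.266
grasp_force: 55.0
```

Emit:
servo_tool:
  deltas:
    - [0,0,0,0,0.0003,0.0007,-1]
    - [0,0,0,0,0.0003,0.0014,-1]
    - [0,0,0,0,0.0003,0.002,-1]

```text
time_s: 7.77
eef_pos: [0.5465, 0.0362, 0.1161]
orientation: [[0.001, 1.0, 0.0], [1.0, -0.001, -0.0], [-0.0, 0.0, -1.0]]
force: [2.3, -1.3, 4.7]
width: 0.261
grasp_force: 55.0
```

Emit:
servo_tool:
  deltas:
    - [0,0,0,0,0.0003,0.0007,-1]
    - [0,0,0,0,0.0003,0.0014,-1]
    - [0,0,0,0,0.0003,0.0021,-1]
    - [0,0,0,0,0.0003,0.0028,-1]

```text
time_s: 8.1
eef_pos: [0.5465, 0.0362, 0.114]
orientation: [[0.001, 1.0, -0.0], [1.0, -0.001, -0.0], [-0.0, -0.0, -1.0]]
force: [0.9, -1.8, 5.1]
width: 0.266
grasp_force: 55.0
```

Emit:
servo_tool:
  deltas:
    - [0,0,0,0,0,0.0007,-1]
    - [0,0,0,0,0,0.0014,-1]
    - [0,0,0,0,0,0.002,-1]

```text
time_s: 8.35
eef_pos: [0.5465, 0.0362, 0.1125]
orientation: [[0.001, 1.0, -0.0], [1.0, -0.001, -0.0], [-0.0, -0.0, -1.0]]
force: [1.5, -1.1, 4.5]
width: 0.258
grasp_force: 55.0
```

```bash
python3 - <<'E'
from h import *
s=cam("side");w=cam("wrist")
a=cv2.resize(s["frame"][110:260,240:340],(400,600),interpolation=2)
b=cv2.resize(w["frame"][150:300,260:360],(400,600),interpolation=2)
cv2.imwrite("pics/c4.png",np.hstack([a,b])[:,:,::-1]);print(deep(w,[(315,260)]),bot.observe()["eef_pos"])
E
```

```text
[[0.54606518 0.03870594 0.1458362 ]] [0.54655477 0.03616013 0.11238833]
```

View pics/c4.png

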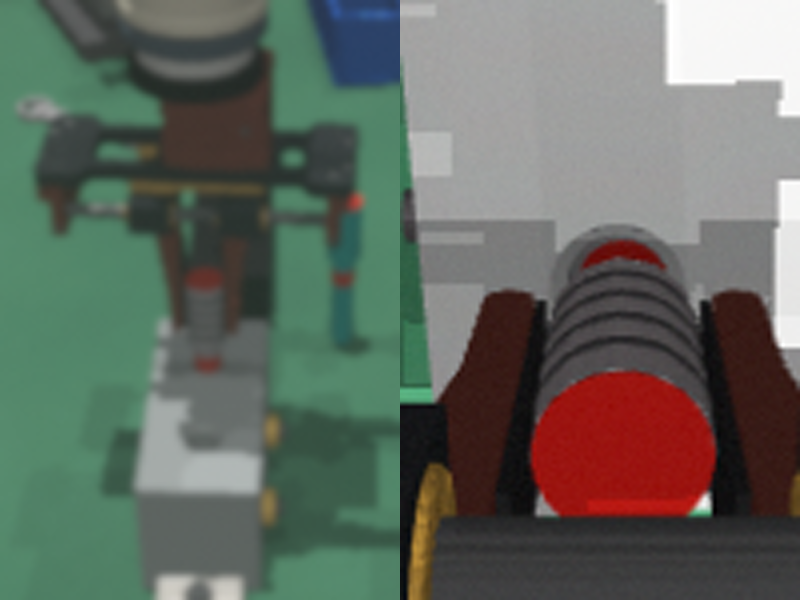

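The rod's end face is at z = 0.146, so the tip is 54 mm down and the red band (right crop at 620,255) is just meeting the rim. That is past the fouled range, so this bore is clear and I'll continue to the bottom.

Emit:
servo_tool:
  deltas:
    - [0,0,0,0,0,0.0007,-1]
    - [0,0,0,0,0,0.0014,-1]
    - [0,0,0,0,0,0.002,-1]

```text
time_s: 8.7
eef_pos: [0.5466, 0.0362, 0.1111]
orientation: [[0.001, 1.0, -0.0], [1.0, -0.001, -0.0], [-0.0, -0.0, -1.0]]
force: [0.9, -1.2, 5.5]
width: 0.261
grasp_force: 55.0
```

Emit:
servo_tool:
  deltas:
    - [0,0,0,0,0,0.0006,-1]
    - [0,0,0,0,0,0.0012,-1]
    - [0,0,0,0,0,0.0018,-1]

```text
time_s: 8.95
eef_pos: [0.5466, 0.0362, 0.1097]
orientation: [[0.001, 1.0, -0.0], [1.0, -0.001, -0.0], [-0.0, -0.0, -1.0]]
force: [0.7, -1.9, 5.9]
width: 0.267
grasp_force: 55.0
```

Emit:
servo_tool:
  deltas:
    - [0,0,0,0,0,0.0005,-1]
    - [0,0,0,0,0,0.001,-1]
    - [0,0,0,0,0,0.0015,-1]

```text
time_s: 9.2
eef_pos: [0.5465, 0.0362, 0.1086]
orientation: [[0.001, 1.0, -0.0], [1.0, -0.001, -0.0], [-0.0, -0.0, -1.0]]
force: [0.4, -1.0, 5.4]
width: 0.265
grasp_force: 55.0
```

Emit:
servo_tool:
  deltas:
    - [0,0,0,0,0,0.0005,-1]
    - [0,0,0,0,0,0.001,-1]
    - [0,0,0,0,0,0.0015,-1]

```text
time_s: 9.45
eef_pos: [0.5466, 0.0362, 0.1081]
orientation: [[0.001, 1.0, 0.0], [1.0, -0.001, -0.0], [-0.0, 0.0, -1.0]]
force: [-0.4, -0.8, 9.2]
width: 0.266
grasp_force: 55.0
```

Emit:
servo_tool:
  deltas:
    - [0,0,0,0,0,0.0003,-1]
    - [0,0,0,0,0,0.0006,-1]
    - [0,0,0,0,0,0.0006,-1]

```text
time_s: 9.7
eef_pos: [0.5466, 0.0362, 0.1081]
orientation: [[0.001, 1.0, 0.0], [1.0, -0.001, -0.0], [-0.0, 0.0, -1.0]]
force: [-1.4, -1.0, 9.5]
width: 0.267
grasp_force: 55.0
```

Emit:
servo_tool:
  deltas:
    - [0,0,0,0,0,0.0004,-1]
    - [0,0,0,0,0,0.0008,-1]
    - [0,0,0,0,0,0.0008,-1]

```text
time_s: 9.95
eef_pos: [0.5467, 0.0362, 0.1081]
orientation: [[0.001, 1.0, 0.001], [1.0, -0.001, -0.0], [-0.0, 0.001, -1.0]]
force: [-2.2, -2.2, 11.8]
width: 0.266
grasp_force: 55.0
```

Emit:
servo_tool:
  deltas:
    - [0,0,0,0,-0.0004,0.0006,-1]
    - [0,0,0,0,-0.0004,0.0012,-1]
    - [0,0,0,0,-0.0004,0.0017,-1]
    - [0,0,0,0,-0.0004,0.0017,-1]

```text
time_s: 10.28
eef_pos: [0.5467, 0.0361, 0.108]
orientation: [[0.001, 1.0, 0.002], [1.0, -0.001, -0.0], [-0.0, 0.002, -1.0]]
force: [-2.9, -1.7, 16.6]
width: 0.261
grasp_force: 55.0
```

Emit:
servo_tool:
  deltas:
    - [0,0,0,0,-0.0004,0.0003,-1]
    - [0,0,0,0,-0.0004,0.0005,-1]
    - [0,0,0,0,-0.0004,0.0005,-1]
    - [0,0,0,0,-0.0004,0.0005,-1]

```text
time_s: 10.62
eef_pos: [0.5466, 0.0362, 0.108]
orientation: [[0.001, 1.0, 0.003], [1.0, -0.001, -0.0], [-0.0, 0.003, -1.0]]
force: [-3.0, -2.4, 16.4]
width: 0.264
grasp_force: 55.0
```

```bash
python3 - <<'E'
from h import *
w=cam("wrist");o=bot.observe();print(deep(w,[(315,260),(310,256),(318,262)]),o["eef_pos"],o["force"])
E
```

```text
[[0.54604679 0.03867503 0.14144181]
 [0.54357586 0.04073111 0.14118903]
 [0.54753843 0.03748694 0.14126929]] [0.54663909 0.03614068 0.10798661] [-1.90717565 -2.63291215 16.98531578]
```

The tip is 58.7 mm down, bottomed, with the rim inside the band and 17 N held. Releasing.

Emit:
servo_tool:
  deltas:
    - [0,0,0,0,0,0,0.2]
    - [0,0,0,0,0,0,0.2]
    - [0,0,0,0,0,0,0.2]
    - [0,0,0,0,0,0,0.2]
    - [0,0,0,0,0,0,0.2]
    - [0,0,0,0,0,0,0.2]

```text
time_s: 11.17
eef_pos: [0.5457, 0.0363, 0.1039]
orientation: [[0.001, 1.0, -0.002], [1.0, -0.001, 0.0], [0.0, -0.002, -1.0]]
force: [-0.1, -0.3, 0.1]
width: 0.598
grasp_force: 0.0
```

Emit:
servo_tool:
  deltas:
    - [0,0,0,0,0,-0.02,0.2]
    - [0,0,0,0,0,-0.05,0.2]
    - [0,0,0,0,0,-0.08,0.2]
    - [0,0,0,0,0,-0.11,0.2]
    - [0,0,0,-0.03,0,-0.15,0.2]
    - [0,0,0,-0.07,0,-0.17,0.2]
    - [0,0,0,-0.11,0,-0.17,0.2]
    - [0,0,0,-0.11,0,-0.17,0.2]
    - [0,0,0,-0.11,0,-0.17,0.2]

```text
time_s: 11.92
eef_pos: [0.5459, -0.0474, 0.232]
orientation: [[0.004, 1.0, -0.0], [1.0, -0.004, 0.0], [0.0, -0.0, -1.0]]
force: [-0.3, 1.1, -0.0]
width: 0.599
grasp_force: 0.0
```

```bash
python3 - <<'E'
from h import *
w=cam("wrist");s=cam("side");o=bot.observe();print(o["eef_pos"],o["force"],o["time_s"])
hsv=cv2.cvtColor(w["frame"],cv2.COLOR_RGB2HSV)
m=(((hsv[:,:,0]<8)|(hsv[:,:,0]>172))&(hsv[:,:,1]>130)).astype(np.uint8);m[:,:260]=0;m[:,370:]=0;m[220:]=0
for k in cv2.findContours(m,0,2)[0]:
    if cv2.contourArea(k)>30: p=cv2.minAreaRect(k)[0];print(p,deep(w,[p]))
a=cv2.resize(s["frame"][110:260,230:350],(400,500),interpolation=2)
b=cv2.resize(w["frame"][0:250,220:420],(400,500),interpolation=2)
cv2.imwrite("pics/c5.png",np.hstack([a,b])[:,:,::-1])
E
```

```text
[ 0.54575974 -0.04582982  0.23152041] [0.20045337 0.09977525 0.23579378] 12.0167
(315.0, 104.5) [[0.54552192 0.03588144 0.14216987]]
```

View pics/c5.png

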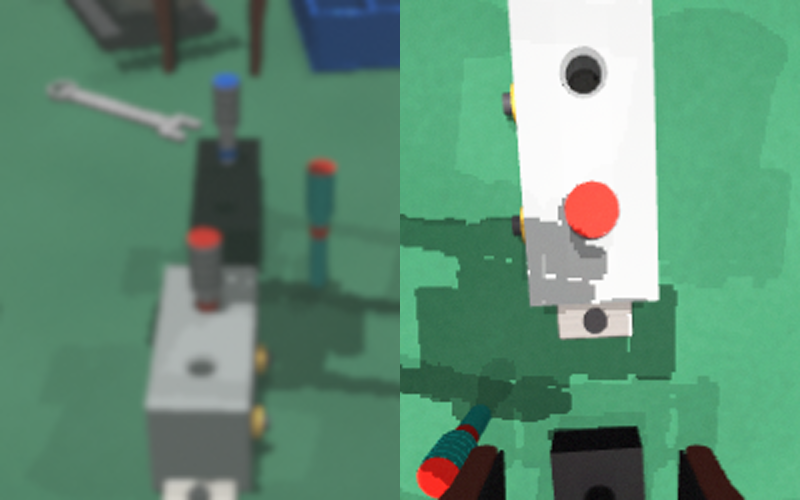

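The red rod stands in bore_a (end face at 590,210 in the right crop), its band at the rim, with the blue rod still in the stand. Everything else is untouched.

```bash
python3 -c "
from cell import bot
print(bot.hand_in())"
```

```text
the job is handed in; nothing more can be done
None
```

The red-banded rod stands in bore_a, which is clear: it bottomed about 59 mm down with the rim within its red band, was pressed to about 17 N and released. The job is handed in; no verdict came back.

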